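# Make up two gauge kits for the measuring microscope

### The arm

A 7-joint arm with a two-finger parallel gripper is mounted at the origin on the work surface. World frame = base frame: x ahead of the robot, y to its left, z up, the work surface at z = 0. Lengths are in m, angles in rad, forces in N, time in s.
With the tool pointing down it reaches from about 0.4 to 0.75 m from the base axis. Payload 19.5 kg.
Tool frame: the origin (TCP) lies between the finger pads; the fingertips stand 14 mm ahead of it and the grasp point (between the pads) lies 5 mm behind it; z points along the fingers, y is the line along which they close (so a half turn about z gives the same grasp; the last joint's range is limited). The gripper opens to 85 mm and grips with 20 to 120 N. Pads are 22 mm wide; open, the fingers measure 114 mm over their backs; the gripper's body (76 mm by 85 mm) begins 54 mm behind the grasp point. The pads swing forward as they close: fully open they stand 13 mm farther back than shut.
Start: joints at [1.173, 0.707, -0.028, 1.485, 0.022, 0.951, -0.075], TCP at [0.2, -0.539, 0.245] pointing down, gripper open.
Joint ranges: [-2.71, 2.71], [-0.32, 2.16], [-1.57, 1.52], [0, 2.45], [-1.46, 4.6], [0, 2.02], [-2.83, 2.83]. Speed limits (rad/s): [1.89, 1.89, 2.57, 2.57, 3.01, 3.01, 3.01].

### API

Orientations are given as a rotation vector (axis times angle).
In Python, from station import robot gives the robot as it stands. The module is installed in compiled form; this text tells all that it offers.
- The arm moves only by the tool jog_arm, never from a script. Its argument "targets" is a list of rows, each a list of 2 entries, a list of its own where there are three numbers: the shift along the tool's x, y, z normalised to -1 to 1, where 1 is 0.25 m, then the turn, a rotation vector about the tool's x, y, z normalised to -1 to 1, where 1 is 0.5 rad. A call has 1 to 10 rows; each row is the pose to reach, as a shift and turn from the pose commanded when the call began, along the tool's axes at that moment; what a row does not reach only later rows make up. A row lasts 1/10 s, in which the tool goes at most 50 mm and 8.59 degrees, less where a joint would pass 70% of its speed; a pose out of reach is approached as far as the arm can. A call with a number of a shift or a turn outside -1 to 1 is refused whole. A call with a gripper value outside its range is refused whole. "jaw" is the opening, from -1 (shut) to 1 (fully open), set as the call begins (left out, the last holds). The fingers move at their own pace and stop on an object; "squeeze" is the grip in N (left out, the last holds). Time passes only in rows, so rows that repeat a pose let the fingers close. It gives the time, the measured TCP pose, the force and the opening at its end, in the units of the state.
- robot.sense(): the state, without advancing time (a new reading comes with each control period).
- robot.get_image(name): name is "side" or "top" or "wrist"; returns (picture, depth): 384x512x3 uint8, blue, green, red; 384x512 float32, m along the optical axis (not along the pixel's ray), 0 where there is no reading.
- robot.camera_info(name): a dict with "camera_matrix" (3x3 intrinsics, pixels), "position" and "rotation" of the camera in the world; the wrist camera has in their place "T_tool_cam" (4x4, takes a point from camera to tool coordinates, whose origin is the TCP and whose axes are the flange's). Camera axes: x right, y down, z forward; pixel columns grow to the right and rows downward; lengths in m; the calibration is good to about 2 mm. A picture is of the moment at which its call begins: read the wrist's pose just before it. camera_info takes no time and is no camera call.
- robot.job_done(): hands the job in, once; it reports no verdict.
The state is a dict: "time_s": time; "joints": joint angles; "qvel": joint speeds; "effort": joint torques, N m; "eef_pos": TCP position; "tool_rot": TCP orientation; "contact_force": force on the tool from outside, world axes, zero at the start; "ft_torque": the same for the moment, N m; "width": finger opening in m.
Only numpy, scipy, OpenCV 4.12 (cv2) and the standard library are available. Lean on these libraries where they do the work, as an engineer would, in place of code of your own. Each camera call takes 0.05 s, during which the arm holds its last target. There are 200 camera calls.

### The job

Make up the two kits for the next jobs. Hole kit, blue tray: lay the setting ring flat on its round outline and slide both plug gauges, steel end first, into the tray's clear tube until they are fully home, the red no-go gauge first and then behind it the green go gauge, which will be wanted first. Shaft kit, yellow tray: set the V-block, groove up, squarely on its rectangular outline and stand the objective upright on its round outline; set things down rather than dropping them, and leave the loupe, the flange and the cleaner bottle where they are.

Things in the scene. Friction and masses are not known exactly. Their poses are not given: they have to be found in the camera images.
- blue_tray: Blue fixed tray, 140 (x) x 210 (y) mm, floor 4, rim 10 high. Origin: centre of underside. Ring outline (62 wide) at x 28, y -35. Clear square tube along y, axis at x -40: inside 24 wide, 24 high, walls 3, inner floor 17 above origin; black closed end inside at y -95, open white-rimmed mouth at y 20, facing +y. Gauges slide freely in it; with two fully home, 35 mm of the last handle stands out.
- yellow_tray: Yellow fixed tray, 140 (x) x 210 (y) mm, floor 4 mm thick, rim 10 mm high, with a 10 mm high rib across it at y = 0. Origin: centre of its underside, z up. The rectangular outline for the V-block (46 in x, 64 in y, dark border round a grey middle) is centred at x = 0, y = -52 mm; the round outline for the objective (46 mm) at x = 0, y = +52 mm.
- red_plug: No-go plug gauge lying on the table: a red handle, 14 x 14 mm square and 50 mm long with thin dark bands, and a steel pin 10 mm in diameter and 25 mm long on one end (75 mm overall, 45 g). Origin: underside of the handle, halfway along the handle. x axis: along the gauge towards the steel end (steel tip at x = +50 mm, handle's rear at -25 mm); pin axis 7 mm above the underside. Loose.
- green_plug: Go plug gauge lying on the table: a green handle, 14 x 14 mm square and 50 mm long with thin dark bands, and a steel pin 10 mm in diameter and 25 mm long on one end (75 mm overall, 45 g). Origin: underside of the handle, halfway along the handle. x axis: along the gauge towards the steel end (steel tip at x = +50 mm, handle's rear at -25 mm); pin axis 7 mm above the underside. Loose.
- setting_ring: Steel setting ring lying flat on the table: outside 50 mm, bore 25 mm, 24 mm high, with two dark lines round it, 270 g. Origin: centre of its underside, z up. Loose.
- v_block: Steel V-block, 34 mm wide (x), 50 mm long (y), 32 mm high, 320 g, with a 90 degree groove along y in its top; its outer sides are flat and upright. Origin: centre of its underside, z up. Loose.
- objective: Microscope objective standing on its black storage cap, lens up: cap 34 mm in diameter and 8 mm high, satin metal barrel 32 mm in diameter from 8 to 32 mm height with a yellow band, then a dark taper to the lens at 48 mm; 130 g. Origin: centre of its underside, z up. Loose.
- loupe: Bystander: black waisted loupe, 42 mm in diameter, 38 mm high, with a glass on top. Origin: centre of its underside. Loose, to be left alone.
- flange: Bystander: aluminium flange, a 60 mm disc 8 mm thick with four dark holes and a hub 30 mm in diameter, 20 mm high in all. Origin: centre of its underside. Loose, to be left alone.
- cleaner: Bystander: small white bottle with a blue cap and paper label, 36 mm in diameter, 65 mm high, between the trays. Origin: centre of its underside. Loose, to be left alone.

How it is judged:
By the outcome, as a careful person would: the job done as asked, in the order asked, and still so for the second after the job is handed in, with the robot touching nothing.
It also fails if it takes over 122 s, if anything falls off the work surface, if the arm or the gripper's body presses on something with over 40 N, if the wrist force passes 120 N, or if a joint passes its speed limit or range.

## Working session

There is one attempt and no reset: what is moved stays moved. The work goes in short steps, Python scripts to look and compute and a tool call to move; the robot and the scene stay as the last step left them, time stands still between calls to the robot, and variables do not carry over. Pictures are saved under pics/ and viewed, on a budget of 14 in all, crops included, one or two more only if the job needs it, and the job is handed in when it is done.

Besides the shell and the picture viewer there is one more tool, called after "Call:" by a JSON object that holds its "op" and its "data". jog_arm: Moves the arm, as the interface text tells. Scaled input: -1 to 1 covers 0.25 m each way for a shift and 0.5 rad each way for a turn. Its arguments: {"type":"object","properties":{"targets":{"type":"array"},"jaw":{"type":"number"},"squeeze":{"type":"number"}},"required":["targets"]}

```bash
mkdir -p pics; python3 - <<'E'
from station import robot
import cv2,numpy as np
print(robot.sense())
for n in ("top","side","wrist"):
    print(n,robot.camera_info(n))
for n in ("top","side"):
    p,d=robot.get_image(n); cv2.imwrite(f"pics/{n}0.png",p); np.savez(f"pics/{n}0.npz",p=p,d=d)
E
```

```text
{'time_s': 0.0, 'joints': array([ 1.17332993,  0.70707942, -0.02758876,  1.48498375,  0.02199318,
        0.95089095, -0.07550691]), 'qvel': array([ 0.00023515, -0.00029001,  0.00030513, -0.00165478,  0.00039775,
        0.00286616,  0.00129778]), 'effort': array([-1.27452008e-04, -8.83204937e+01,  1.23437762e+00, -2.36173868e+01,
        1.69932120e-02,  6.34082768e-03,  1.16152046e-05]), 'eef_pos': array([ 0.20018309, -0.53877349,  0.24484484]), 'tool_rot': array([-3.09101179e+00, -5.55660962e-01,  3.65266026e-04]), 'contact_force': array([-0.90749515, -0.17638421, -0.08203083]), 'ft_torque': array([-0.02520406, -0.02108046,  0.03039818]), 'width': 0.08513758770628212}
top {'camera_matrix': array([[351.42985736,   0.        , 255.5954247 ],
       [  0.        , 351.42985736, 193.28931956],
       [  0.        ,   0.        ,   1.        ]]), 'position': array([ 0.36517455, -0.01782788,  1.09882055]), 'rotation': array([-2.1274721 ,  2.1203545 , -0.21803845])}
side {'camera_matrix': array([[498.00943247,   0.        , 256.40158633],
       [  0.        , 498.00943247, 201.64535964],
       [  0.        ,   0.        ,   1.        ]]), 'position': array([-0.01159036,  0.80452756,  0.85970131]), 'rotation': array([-0.77964044,  2.50702944, -1.16840627])}
wrist {'camera_matrix': array([[305.04166752,   0.        , 250.42744046],
       [  0.        , 305.04166752, 190.11582793],
       [  0.        ,   0.        ,   1.        ]]), 'T_tool_cam': array([[-1.02467696e-04, -9.50512978e-01, -3.10684837e-01,
         8.04999013e-02],
       [ 9.99999830e-01, -2.75947062e-04,  5.14423511e-04,
         6.83310450e-04],
       [-5.74698792e-04, -3.10684732e-01,  9.50512844e-01,
        -1.28656307e-01],
       [ 0.00000000e+00,  0.00000000e+00,  0.00000000e+00,
         1.00000000e+00]])}
```

View pics/top0.png

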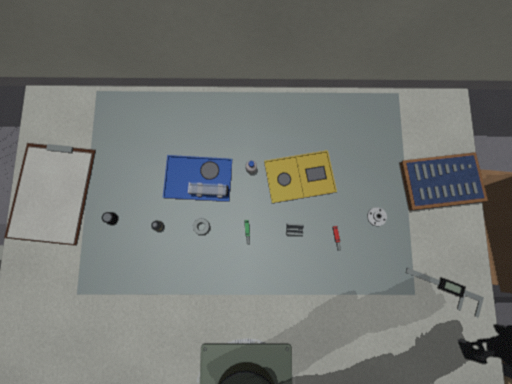

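View pics/side0.png

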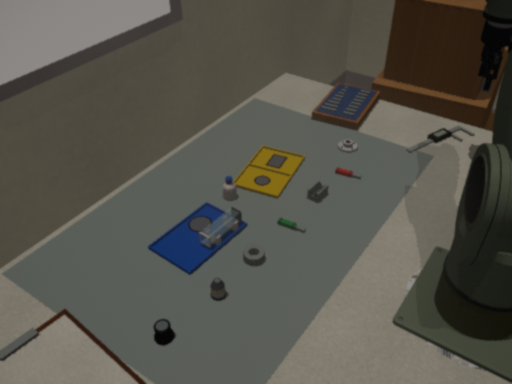

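```bash
cat > h.py <<'E'
import numpy as np,cv2
from scipy.spatial.transform import Rotation as R
from station import robot
def cam(name,s=None):
    c=robot.camera_info(name);K=c["camera_matrix"]
    if name!="wrist": return K,R.from_rotvec(c["rotation"]).as_matrix(),np.array(c["position"])
    s=s or robot.sense();T=c["T_tool_cam"];Rt=R.from_rotvec(s["tool_rot"]).as_matrix()
    return K,Rt@T[:3,:3],s["eef_pos"]+Rt@T[:3,3]
def ray(C,uv,z):
    K,Rm,p=C;uv=np.atleast_2d(np.asarray(uv,float))
    d=np.c_[(uv-K[:2,2])/[K[0,0],K[1,1]],np.ones(len(uv))]@Rm.T
    return p+d*((z-p[2])/d[:,2])[:,None]
def proj(C,X):
    K,Rm,p=C;c=(np.atleast_2d(X)-p)@Rm;return c[:,:2]/c[:,2:]*[K[0,0],K[1,1]]+K[:2,2]
def cloud(C,d):
    K,Rm,p=C;v,u=np.indices(d.shape)
    c=np.stack([(u-K[0,2])/K[0,0]*d,(v-K[1,2])/K[1,1]*d,d],-1);return c@Rm.T+p
def yaw(s): 
    x=R.from_rotvec(s["tool_rot"]).as_matrix()[:,0];return np.degrees(np.arctan2(x[1],x[0]))
def move(x,y,z,yw,s=None):
    "TCP goal (m, deg), tool down -> normalised shift and turn"
    s=s or robot.sense();Rt=R.from_rotvec(s["tool_rot"])
    G=R.from_euler("z",yw,degrees=True)*R.from_euler("x",180,degrees=True)
    print("shift",np.round(Rt.inv().apply(np.array([x,y,z])-s["eef_pos"])/.25,3),"turn",np.round((Rt.inv()*G).as_rotvec()/.5,3))
def look(name):
    s=robot.sense();p,d=robot.get_image(name);return cam(name,s),p,d
E
python3 - <<'E'
from h import *
f=np.load("pics/top0.npz");p=f["p"];d=f["d"];C=cam("top");X=cloud(C,d)
hsv=cv2.cvtColor(p,cv2.COLOR_BGR2HSV)
print("table z",np.median(X[230:290,100:200,2]))
def col(n,lo,hi,z,roi=(85,295,85,412)):
    m=cv2.inRange(hsv,lo,hi);k=np.zeros_like(m);a,b,c,e=roi;k[a:b,c:e]=m[a:b,c:e]
    cs,_=cv2.findContours(k,0,2);c=max(cs,key=cv2.contourArea);r=cv2.minAreaRect(c);b=cv2.boxPoints(r)
    print(n,"c",ray(C,r[0],z)[0].round(4),"size",np.round(r[1],1),"corners",ray(C,b,z)[:,:2].round(3).tolist())
col("blue",(108,150,60),(125,255,255),.01);col("yellow",(20,120,80),(32,255,255),.01)
col("red",(0,150,60),(8,255,255),.014);col("green",(45,120,50),(80,255,255),.014)
for n,(u,v) in dict(ring=(202,227),vb=(295,230),obj=(158,226),loupe=(110,218),flange=(377,216),cleaner=(251,167)).items():
    b=X[v-14:v+15,u-14:u+15];k=b[...,2]>.012;print(n,ray(C,(u,v),.02)[0].round(3),b[k].mean(0).round(4),b[k][:,:2].min(0).round(3),b[k][:,:2].max(0).round(3),b[k][:,2].max().round(3))
E
```

```text
table z 0.0006816488527487952
blue c [0.6284 0.1563 0.01  ] size [65.1 41. ] corners [[0.568, 0.26], [0.702, 0.259], [0.69, 0.05], [0.557, 0.056]]
yellow c [ 0.6356 -0.1706  0.01  ] size [41.9 65.4] corners [[0.686, -0.057], [0.723, -0.266], [0.586, -0.283], [0.551, -0.078]]
red c [ 0.4533 -0.2765  0.014 ] size [9.6 3.3] corners [[0.467, -0.269], [0.469, -0.279], [0.44, -0.284], [0.438, -0.274]]
green c [ 0.4633 -0.0057  0.014 ] size [0. 0.] corners [[0.463, -0.006], [0.463, -0.006], [0.463, -0.006], [0.463, -0.006]]
ring [0.471 0.135 0.02 ] [0.4693 0.1337 0.0616] [ 0.365 -0.018] [0.496 0.163] 1.099
vb [ 0.463 -0.15   0.02 ] [ 0.4635 -0.1447  0.0483] [ 0.365 -0.173] [ 0.484 -0.018] 1.099
obj [0.474 0.27  0.02 ] [0.4689 0.256  0.0881] [ 0.365 -0.018] [0.491 0.288] 1.099
loupe [0.498 0.418 0.02 ] [0.493  0.4023 0.0699] [ 0.365 -0.018] [0.514 0.437] 1.099
flange [ 0.507 -0.405  0.02 ] [ 0.4967 -0.381   0.093 ] [ 0.365 -0.432] [ 0.52  -0.018] 1.099
cleaner [ 0.663 -0.014  0.02 ] [ 0.6522 -0.0138  0.0617] [ 0.365 -0.056] [0.685 0.005] 1.099
```

```bash
python3 -c "
from h import *
move(.44,-.28,.18,0)"
```

```text
shift [ 1.26  -0.636  0.26 ] turn [-0.002  0.     0.712]
```

Call:
{"op": "jog_arm", "data": {"targets": [[[0.63,-0.318,0.13],[0,0,0.712]],[[0.63,-0.318,0.13],[0,0,0.712]],[[0.63,-0.318,0.13],[0,0,0.712]],[[0.63,-0.318,0.13],[0,0,0.712]],[[0.63,-0.318,0.13],[0,0,0.712]],[[0.63,-0.318,0.13],[0,0,0.712]]]}}

```text
time_s: 0.7
eef_pos: [0.3202, -0.4096, 0.2127]
tool_rot: [-3.141, -0.001, 0.001]
contact_force: [-1.3, -0.6, 0.1]
width: 0.0853
```

Call:
{"op": "jog_arm", "data": {"targets": [[[0.48,-0.52,0.13],[0,0,0]],[[0.48,-0.52,0.13],[0,0,0]],[[0.48,-0.52,0.13],[0,0,0]],[[0.48,-0.52,0.13],[0,0,0]],[[0.48,-0.52,0.13],[0,0,0]],[[0.48,-0.52,0.13],[0,0,0]],[[0.48,-0.52,0.13],[0,0,0]],[[0.48,-0.52,0.13],[0,0,0]]]}}

```text
time_s: 1.5
eef_pos: [0.4395, -0.281, 0.1806]
tool_rot: [3.141, -0.004, 0.0]
contact_force: [0.3, -0.1, -0.6]
width: 0.0853
```

```bash
cat >> h.py <<'E'
def big(p,lo,hi):
    m=0
    for l,h in zip(lo,hi): m=m|cv2.inRange(cv2.cvtColor(p,cv2.COLOR_BGR2HSV),l,h)
    m=cv2.morphologyEx(m,cv2.MORPH_CLOSE,np.ones((7,7)))
    c=max(cv2.findContours(m,0,2)[0],key=cv2.contourArea);return c
def plug(C,p,color,z=.014):
    rng={"red":([(0,110,40),(172,110,40)],[(9,255,255),(180,255,255)]),"green":([(45,90,30)],[(85,255,255)])}[color]
    c=big(p,*rng)
    w=ray(C,c[:,0],z)[:,:2]*1000
    r=cv2.minAreaRect(w.astype(np.float32));print(color,"px",cv2.minAreaRect(c),"world mm",np.round(r,2).tolist() if 0 else r)
    b=cv2.boxPoints(r);print(b.round(1).tolist())
E
python3 - <<'E'
from h import *
s=robot.sense();print(s["time_s"],s["eef_pos"],yaw(s),s["joints"].round(2))
C,p,d=look("wrist");cv2.imwrite("pics/w1.png",p);plug(C,p,"red")
E
```

```text
1.5 [ 0.43945618 -0.28097693  0.18056822] -0.1434507746068806 [ 0.43  0.73  0.14  1.77 -0.15  0.66 -0.92]
red px ((245.79364013671875, 160.33053588867188), (49.93431854248047, 14.19246768951416), 79.99201965332031) world mm ((453.9522705078125, -277.0662841796875), (50.33995819091797, 13.874990463256836), 8.999293327331543)
[[428.0, -274.20001220703125], [430.20001220703125, -287.8999938964844], [479.8999938964844, -280.0], [477.70001220703125, -266.29998779296875]]
```

View pics/w1.png

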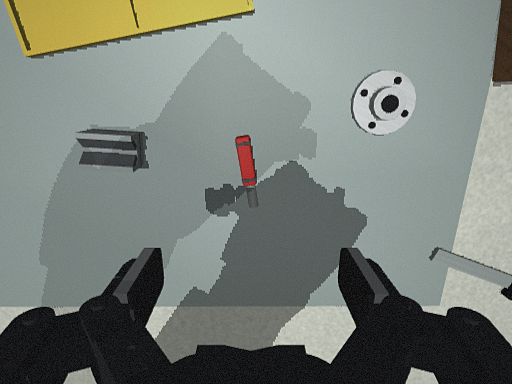

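Call:
{"op": "jog_arm", "data": {"targets": [[[0.11,-0.024,0.15],[0,0,-0.319]],[[0.11,-0.024,0.35],[0,0,-0.319]],[[0.11,-0.024,0.5],[0,0,-0.319]],[[0.11,-0.024,0.58],[0,0,-0.319]],[[0.11,-0.024,0.62],[0,0,-0.319]],[[0.11,-0.024,0.654],[0,0,-0.319]],[[0.11,-0.024,0.654],[0,0,-0.319]],[[0.11,-0.024,0.654],[0,0,-0.319]]], "jaw": 0, "squeeze": 40}}

```text
time_s: 2.35
eef_pos: [0.4681, -0.2739, 0.0176]
tool_rot: [3.131, 0.25, 0.001]
contact_force: [-0.4, -1.0, 0.1]
width: 0.0429
```

Call:
{"op": "jog_arm", "data": {"targets": [[[0,0,0],[0,0,0]],[[0,0,0],[0,0,0]],[[0,0,0],[0,0,0]],[[0,0,0],[0,0,0]],[[0,0,0],[0,0,0]],[[0,0,0],[0,0,0]]], "jaw": -1}}

```text
time_s: 2.95
eef_pos: [0.4681, -0.2738, 0.0176]
tool_rot: [3.131, 0.25, 0.001]
contact_force: [-1.7, 0.7, 10.3]
width: 0.0124
```

```bash
python3 - <<'E'
from h import *
s=robot.sense();print(s["time_s"],s["eef_pos"],yaw(s),s["width"],s["contact_force"])
E
```

```text
2.95 [ 0.46806527 -0.27377204  0.01755043] 9.126955531315414 0.01237508219696593 [-1.73448208  0.6641452  10.30300987]
```

Call:
{"op": "jog_arm", "data": {"targets": [[[0,0,-0.1],[0,0,0]],[[0,0,-0.3],[0,0,0]],[[0,0,-0.5],[0,0,0]],[[0,0,-0.7],[0,0,0]],[[0,0,-0.75],[0,0,0]]]}}

```text
time_s: 3.45
eef_pos: [0.4688, -0.2743, 0.2094]
tool_rot: [3.128, 0.249, 0.009]
contact_force: [0.1, -0.2, -1.5]
width: 0.0124
```

```bash
python3 - <<'E'
from h import *
s=robot.sense();print(s["time_s"],s["eef_pos"],yaw(s),s["width"],s["contact_force"])
C,p,d=look("wrist");cv2.imwrite("pics/w2.png",p);plug(C,p,"red",s["eef_pos"][2]-.005)
move(.55,-.04,.2,36,s)
E
```

```text
3.45 [ 0.46881007 -0.2743102   0.20940027] 9.116859311508655 0.012447447534142871 [ 0.10376046 -0.1617892  -1.54688552]
red px ((250.0, 280.0), (92.0, 26.0), 90.0) world mm ((456.33837890625, -276.5907287597656), (54.70600509643555, 13.53674602508545), 9.831313133239746)
[[428.20001220703125, -274.6000061035156], [430.5, -287.8999938964844], [484.3999938964844, -278.6000061035156], [482.1000061035156, -265.29998779296875]]
shift [ 0.469 -0.874  0.037] turn [ 0.01  -0.009 -0.938]
```

View pics/w2.png

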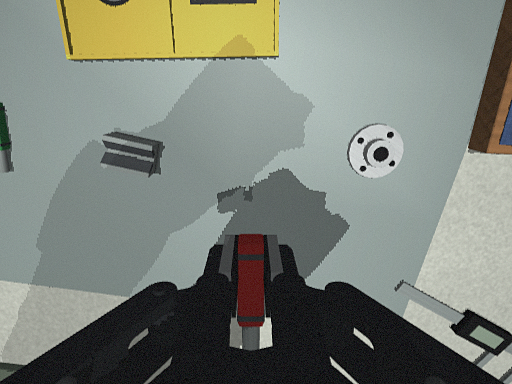

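Call:
{"op": "jog_arm", "data": {"targets": [[[0.469,-0.874,0.037],[0.01,-0.01,-0.938]],[[0.469,-0.874,0.037],[0.01,-0.01,-0.938]],[[0.469,-0.874,0.037],[0.01,-0.01,-0.938]],[[0.469,-0.874,0.037],[0.01,-0.01,-0.938]],[[0.469,-0.874,0.037],[0.01,-0.01,-0.938]],[[0.469,-0.874,0.037],[0.01,-0.01,-0.938]],[[0.469,-0.874,0.037],[0.01,-0.01,-0.938]]]}}

```text
time_s: 4.2
eef_pos: [0.5487, -0.0384, 0.1946]
tool_rot: [-2.982, -0.972, 0.009]
contact_force: [0.3, -0.0, -0.2]
width: 0.013
```

Call:
{"op": "jog_arm", "data": {"targets": [[[0.538,-0.4,0],[0,0,-0.942]],[[0.538,-0.4,0],[0,0,-0.942]],[[0.538,-0.4,0],[0,0,-0.942]],[[0.538,-0.4,0],[0,0,-0.942]],[[0.538,-0.4,0],[0,0,-0.942]],[[0.538,-0.4,0],[0,0,-0.942]]]}}

```text
time_s: 4.8
eef_pos: [0.5988, 0.1189, 0.1949]
tool_rot: [-2.676, -1.636, 0.008]
contact_force: [0.2, -1.0, -0.8]
width: 0.0126
```

Call:
{"op": "jog_arm", "data": {"targets": [[[0.446,-0.093,0],[0,0,-0.942]],[[0.446,-0.093,0],[0,0,-0.942]],[[0.446,-0.093,0],[0,0,-0.942]],[[0.446,-0.093,0],[0,0,-0.942]],[[0.446,-0.093,0],[0,0,-0.942]],[[0.446,-0.093,0],[0,0,-0.942]]]}}

```text
time_s: 5.4
eef_pos: [0.6292, 0.2283, 0.1955]
tool_rot: [-2.224, -2.211, 0.005]
contact_force: [0.2, 0.2, 0.2]
width: 0.0129
```

```bash
python3 - <<'E'
from h import *
s=robot.sense();print(s["time_s"],s["eef_pos"],yaw(s),s["width"],s["joints"].round(2))
C,p,d=look("wrist");cv2.imwrite("pics/w3.png",p);np.savez("pics/w3.npz",p=p,d=d,R=C[1],t=C[2])
c=big(p,[(108,130,50)],[(128,255,255)])
w=ray(C,c[:,0],.01)[:,:2]*1000;r=cv2.minAreaRect(w.astype(np.float32));print(r,cv2.minAreaRect(c));print(cv2.boxPoints(r).round(1).tolist())
E
```

```text
5.4 [0.62917886 0.2283095  0.19550899] 89.67588500576184 0.012873221529790844 [-0.31  0.92 -0.2   1.14  0.18  1.1  -0.53]
((631.111083984375, 171.6077880859375), (183.93667602539062, 139.9512939453125), 86.97474670410156) ((256.5, 209.5), (153.0, 135.0), 90.0)
[[556.4000244140625, 83.5], [696.0999755859375, 76.0999984741211], [705.7999877929688, 259.79998779296875], [566.0999755859375, 267.1000061035156]]
```

View pics/w3.png

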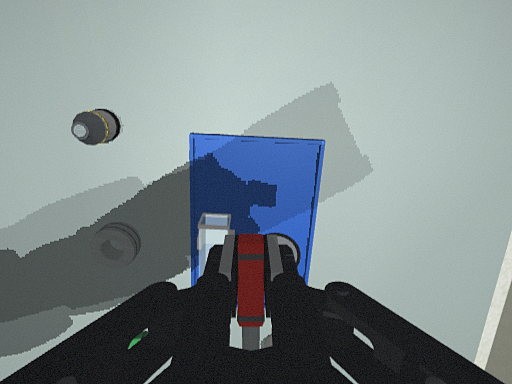

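```bash
python3 - <<'E'
from h import *
f=np.load("pics/w3.npz");C=(cam("wrist")[0],f["R"],f["t"])
print("rim corners top z.044",ray(C,[(199,213),(231,214)],.044).round(4).tolist())
Xm=np.array([.5915,.1807,0]);a=np.radians(-3.03);rx=np.array([np.cos(a),np.sin(a),0])
print(proj(C,[Xm-.015*rx+[0,0,.044],Xm+.015*rx+[0,0,.044]]))
g=f["p"][200:262,185:245];cv2.imwrite("pics/w3c.png",cv2.resize(g,None,fx=9,fy=9,interpolation=2))
move(.5959,.2646,.1,86.97);move(.5959,.2646,.0375,86.97)
E
```

```text
rim corners top z.044 [[0.578, 0.1925, 0.044], [0.6098, 0.1913, 0.044]]
[[198.12130815 223.19065756]
 [228.02038992 224.55184729]]
shift [ 0.142 -0.131  0.383] turn [-0.013 -0.004  0.096]
shift [ 0.142 -0.13   0.633] turn [-0.013 -0.004  0.096]
```

View pics/w3c.png

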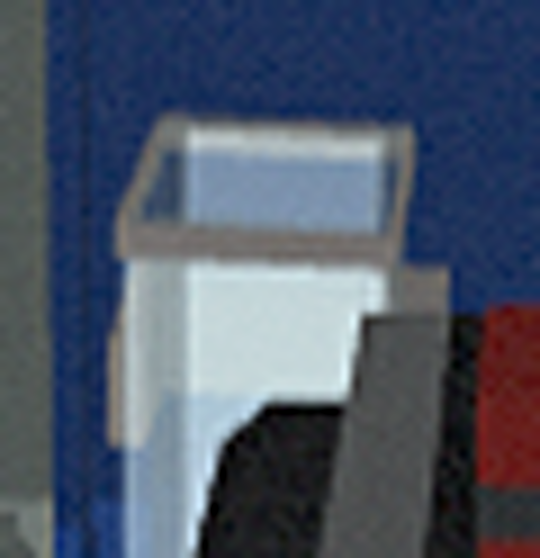

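Call:
{"op": "jog_arm", "data": {"targets": [[[0.142,-0.126,0.1],[-0.013,-0.004,0.096]],[[0.142,-0.126,0.25],[-0.013,-0.004,0.096]],[[0.142,-0.126,0.4],[-0.013,-0.004,0.096]],[[0.142,-0.126,0.55],[-0.013,-0.004,0.096]],[[0.142,-0.126,0.61],[-0.013,-0.004,0.096]],[[0.142,-0.126,0.633],[-0.013,-0.004,0.096]],[[0.142,-0.126,0.633],[-0.013,-0.004,0.096]],[[0.142,-0.126,0.633],[-0.013,-0.004,0.096]]]}}

```text
time_s: 6.25
eef_pos: [0.5972, 0.2667, 0.039]
tool_rot: [2.275, 2.166, 0.004]
contact_force: [-0.7, 0.7, 0.3]
width: 0.0127
```

```bash
python3 - <<'E'
from h import *
s=robot.sense();print(s["time_s"],s["eef_pos"],yaw(s),s["width"],s["contact_force"])
C,p,d=look("wrist");C2,p2,d2=look("side")
cv2.imwrite("pics/w4.png",np.hstack([cv2.resize(p[150:],(400,183*2)),cv2.resize(p2[180:280,140:260],(400,366))]))
move(.5923+.0008,.1809+.015,.0375,86.97,s)
E
```

```text
6.25 [0.59715815 0.26665899 0.0390433 ] 87.18475099365077 0.012734974228006438 [-0.70132661  0.73219691  0.28765812]
shift [-0.284 -0.002  0.006] turn [ 0.004 -0.003  0.007]
```

View pics/w4.png

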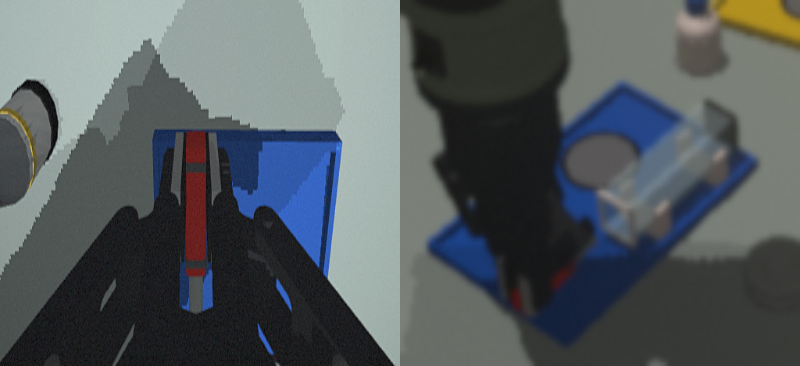

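Call:
{"op": "jog_arm", "data": {"targets": [[[-0.03,0,0.004],[0,0,0.007]],[[-0.06,0,0.004],[0,0,0.007]],[[-0.09,0,0.004],[0,0,0.007]],[[-0.12,0,0.004],[0,0,0.007]],[[-0.15,0,0.004],[0,0,0.007]],[[-0.15,0,0.004],[0,0,0.007]]]}}

```text
time_s: 6.95
eef_pos: [0.5947, 0.2276, 0.0364]
tool_rot: [2.28, 2.161, -0.0]
contact_force: [-0.5, 0.5, -0.1]
width: 0.0126
```

Call:
{"op": "jog_arm", "data": {"targets": [[[-0.03,0,0],[0,0,0]],[[-0.06,0,0],[0,0,0]],[[-0.09,0,0],[0,0,0]],[[-0.12,0,0],[0,0,0]],[[-0.127,0,0],[0,0,0]],[[-0.127,0,0],[0,0,0]]]}}

```text
time_s: 7.55
eef_pos: [0.5929, 0.197, 0.0363]
tool_rot: [-2.279, -2.162, -0.001]
contact_force: [0.3, 0.0, -0.9]
width: 0.0126
```

```bash
python3 - <<'E'
from h import *
s=robot.sense();print(s["time_s"],s["eef_pos"],yaw(s),s["width"],s["contact_force"])
C2,p2,d2=look("side")
cv2.imwrite("pics/s5.png",cv2.resize(p2[170:280,130:270],(700,550),interpolation=2))
E
```

```text
7.55 [0.59294513 0.1970472  0.03632412] 86.99551756149623 0.0126008343771254 [ 0.28720656  0.02063898 -0.88890238]
```

View pics/s5.png

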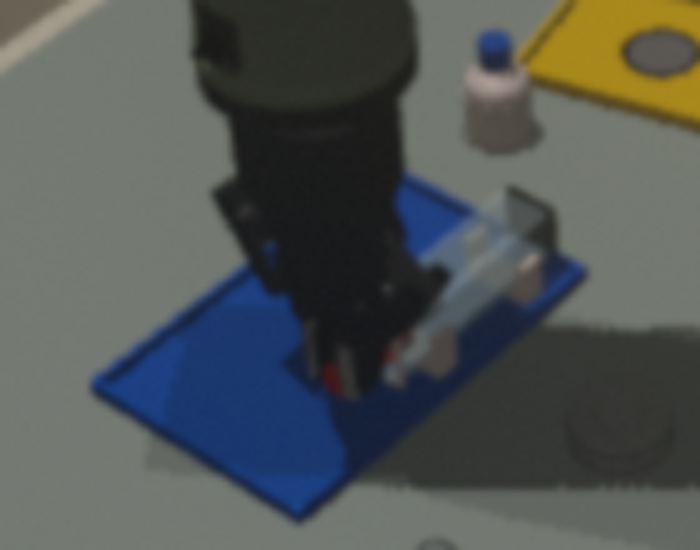

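Call:
{"op": "jog_arm", "data": {"targets": [[[0,0,0.004],[0,0,0]],[[0,0,0.004],[0,0,0]],[[0,0,0.004],[0,0,0]],[[0,0,0.004],[0,0,0]],[[0.03,0,0.004],[0,0,0]],[[0.07,0,0.004],[0,0,0]],[[0.11,0,0.004],[0,0,0]],[[0.14,0,0.004],[0,0,0]],[[0.14,0,0.004],[0,0,0]]], "jaw": -0.35}}

```text
time_s: 8.5
eef_pos: [0.5944, 0.234, 0.0353]
tool_rot: [-2.276, -2.164, -0.001]
contact_force: [-0.9, -0.5, 1.3]
width: 0.0275
```

Call:
{"op": "jog_arm", "data": {"targets": [[[0,0,0.006],[0,0,0]],[[0,0,0.006],[0,0,0]],[[0,0,0.006],[0,0,0]],[[0,0,0.006],[0,0,0]],[[0,0,0.006],[0,0,0]]], "jaw": -1}}

```text
time_s: 9.0
eef_pos: [0.5948, 0.2321, 0.0339]
tool_rot: [-2.278, -2.162, -0.001]
contact_force: [0.3, 0.0, 0.1]
width: 0.0001
```

```bash
python3 - <<'E'
from h import *
s=robot.sense();print(s["time_s"],s["eef_pos"],yaw(s),s["width"],s["contact_force"])
C,p,d=look("wrist");plug(C,p,"red",.031)
move(.593,.1945,.034,86.97,s)
E
```

```text
9.0 [0.5947755  0.2321446  0.03386325] 87.00763219454464 7.197324612093929e-05 [0.34906323 0.02265228 0.05987582]
red px ((250.5, 334.0), (32.0, 13.0), 90.0) world mm ((593.4147338867188, 187.074462890625), (21.369903564453125, 7.110688209533691), 86.96403503417969)
[[589.2999877929688, 176.60000610351562], [596.4000244140625, 176.1999969482422], [597.5, 197.60000610351562], [590.4000244140625, 197.89999389648438]]
shift [-0.151  0.001 -0.001] turn [ 0.    -0.001  0.001]
```

Call:
{"op": "jog_arm", "data": {"targets": [[[-0.03,0,0],[0,0,0]],[[-0.06,0,0],[0,0,0]],[[-0.09,0,0],[0,0,0]],[[-0.12,0,0],[0,0,0]],[[-0.14,0,0],[0,0,0]],[[-0.151,0,0],[0,0,0]],[[-0.151,0,0],[0,0,0]]]}}

```text
time_s: 9.75
eef_pos: [0.5928, 0.1942, 0.0338]
tool_rot: [-2.279, -2.162, -0.0]
contact_force: [-0.2, -0.4, 0.1]
width: -0.0002
```

Call:
{"op": "jog_arm", "data": {"targets": [[[0.1,0,0],[0,0,0]],[[0.2,0,-0.05],[0,0,0]],[[0.2,0,-0.25],[0,0,0]],[[0.2,0,-0.45],[0,0,0]],[[0.2,0,-0.6],[0,0,0]],[[0.2,0,-0.6],[0,0,0]]], "jaw": 0}}

```text
time_s: 10.35
eef_pos: [0.5968, 0.2456, 0.189]
tool_rot: [2.277, 2.162, 0.012]
contact_force: [0.4, 0.7, -0.4]
width: 0.0426
```

```bash
python3 - <<'E'
from h import *
s=robot.sense();print(s["time_s"],s["eef_pos"],yaw(s),s["width"],s["contact_force"])
C,p,d=look("wrist");plug(C,p,"red",.031);cv2.imwrite("pics/w6.png",p)
E
```

```text
10.35 [0.59681203 0.24562385 0.18902116] 87.0296533471298 0.04258155287723514 [ 0.35581313  0.67404958 -0.36834238]
red px ((248.0, 235.5), (9.0, 12.0), 90.0) world mm ((593.0670166015625, 182.38430786132812), (10.320807456970215, 12.517915725708008), 86.81488037109375)
[[586.5, 177.60000610351562], [599.0, 176.89999389648438], [599.5999755859375, 187.1999969482422], [587.0999755859375, 187.89999389648438]]
```

View pics/w6.png

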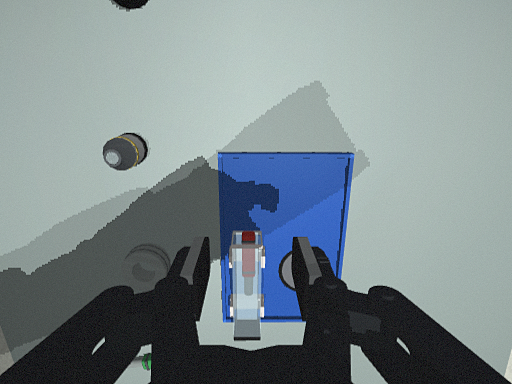

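Call:
{"op": "jog_arm", "data": {"targets": [[[-0.35,-0.178,0.012],[0,0,0.953]],[[-0.35,-0.178,0.012],[0,0,0.953]],[[-0.35,-0.178,0.012],[0,0,0.953]],[[-0.35,-0.178,0.012],[0,0,0.953]],[[-0.35,-0.178,0.012],[0,0,0.953]]]}}

```text
time_s: 10.9
eef_pos: [0.5464, 0.1605, 0.1803]
tool_rot: [-2.72, -1.569, -0.0]
contact_force: [-0.1, 0.9, 0.1]
width: 0.0427
```

Call:
{"op": "jog_arm", "data": {"targets": [[[-0.392,0.002,0.012],[0,0,0.953]],[[-0.392,0.002,0.012],[0,0,0.953]],[[-0.392,0.002,0.012],[0,0,0.953]],[[-0.392,0.002,0.012],[0,0,0.953]],[[-0.392,0.002,0.012],[0,0,0.953]]]}}

```text
time_s: 11.4
eef_pos: [0.4979, 0.0759, 0.1774]
tool_rot: [-3.013, -0.887, -0.001]
contact_force: [-0.1, 0.5, -0.5]
width: 0.0426
```

Call:
{"op": "jog_arm", "data": {"targets": [[[-0.348,0.182,0.012],[0,0,0.953]],[[-0.348,0.182,0.012],[0,0,0.953]],[[-0.348,0.182,0.012],[0,0,0.953]],[[-0.348,0.182,0.012],[0,0,0.953]],[[-0.348,0.182,0.012],[0,0,0.953]],[[-0.348,0.182,0.012],[0,0,0.953]],[[-0.348,0.182,0.012],[0,0,0.953]]]}}

```text
time_s: 12.1
eef_pos: [0.4486, -0.0098, 0.1745]
tool_rot: [-3.137, -0.148, 0.0]
contact_force: [0.2, -0.4, -0.4]
width: 0.0428
```

```bash
python3 - <<'E'
from h import *
s=robot.sense();print(s["time_s"],s["eef_pos"],yaw(s),s["width"],s["joints"].round(2))
C,p,d=look("wrist");plug(C,p,"green");cv2.imwrite("pics/w7.png",p);np.savez("pics/w7.npz",p=p,d=d,R=C[1],t=C[2])
E
```

```text
12.1 [ 0.44858932 -0.00979822  0.1745476 ] 5.385256962808558 0.04278626223824495 [-0.14  0.66  0.15  2.02 -0.2   0.48 -1.31]
green px ((242.5, 151.5), (51.0, 13.0), 90.0) world mm ((472.23284912109375, -0.25408458709716797), (49.39789962768555, 12.773280143737793), 5.296126365661621)
[[447.0, 3.799999952316284], [448.20001220703125, -8.899999618530273], [497.3999938964844, -4.300000190734863], [496.20001220703125, 8.399999618530273]]
```

View pics/w7.png

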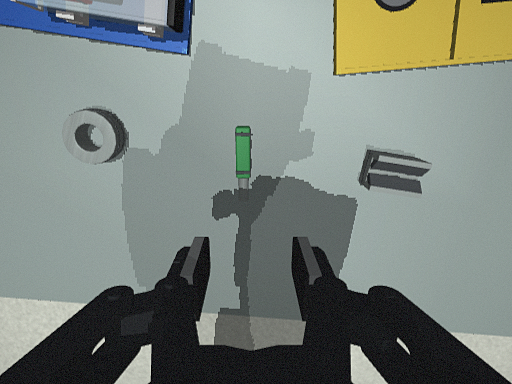

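Call:
{"op": "jog_arm", "data": {"targets": [[[0.149,-0.029,0.15],[0,0,0]],[[0.149,-0.029,0.35],[0,0,0]],[[0.149,-0.029,0.5],[0,0,0]],[[0.149,-0.029,0.58],[0,0,0]],[[0.149,-0.029,0.624],[0,0,0]],[[0.149,-0.029,0.624],[0,0,0]],[[0.149,-0.029,0.624],[0,0,0]]], "squeeze": 50}}

```text
time_s: 12.85
eef_pos: [0.4852, 0.0002, 0.0196]
tool_rot: [-3.138, -0.141, -0.002]
contact_force: [0.6, -0.4, 0.6]
width: 0.0424
```

Call:
{"op": "jog_arm", "data": {"targets": [[[0,0,0],[0,0,0]],[[0,0,0],[0,0,0]],[[0,0,0],[0,0,0]],[[0,0,0],[0,0,0]],[[0,0,0],[0,0,0]],[[0,0,0],[0,0,0]]], "jaw": -1}}

```text
time_s: 13.45
eef_pos: [0.4852, 0.0002, 0.0197]
tool_rot: [-3.138, -0.14, -0.002]
contact_force: [-1.2, -0.0, 13.1]
width: 0.0124
```

Call:
{"op": "jog_arm", "data": {"targets": [[[0,0,-0.1],[0,0,0]],[[0,0,-0.3],[0,0,0]],[[0,0,-0.5],[0,0,0]],[[0,0,-0.6],[0,0,0]],[[0,0,-0.6],[0,0,0]]]}}

```text
time_s: 13.95
eef_pos: [0.4859, 0.0001, 0.1723]
tool_rot: [-3.138, -0.141, -0.009]
contact_force: [-0.2, 0.1, -1.0]
width: 0.0121
```

```bash
python3 - <<'E'
from h import *
s=robot.sense();print(s["time_s"],s["eef_pos"],yaw(s),s["width"],s["contact_force"])
C,p,d=look("wrist");plug(C,p,"green",s["eef_pos"][2]-.0045)
E
```

```text
13.95 [4.85929658e-01 1.33667018e-04 1.72279786e-01] 5.128396426535439 0.012068275078779526 [-0.18280887  0.09504821 -1.03544805]
green px ((250.0, 275.5), (91.0, 26.0), 90.0) world mm ((476.3756103515625, -1.205698013305664), (53.22230911254883, 13.501405715942383), 4.353312015533447)
[[449.29998779296875, 3.5], [450.3999938964844, -10.0], [503.3999938964844, -5.900000095367432], [502.3999938964844, 7.5]]
```

Call:
{"op": "jog_arm", "data": {"targets": [[[0.179,-0.34,0],[0,0,-0.952]],[[0.179,-0.34,0],[0,0,-0.952]],[[0.179,-0.34,0],[0,0,-0.952]],[[0.179,-0.34,0],[0,0,-0.952]],[[0.179,-0.34,0],[0,0,-0.952]]]}}

```text
time_s: 14.5
eef_pos: [0.5213, 0.0877, 0.1682]
tool_rot: [-3.018, -0.87, 0.002]
contact_force: [0.9, -0.2, -0.1]
width: 0.0125
```

Call:
{"op": "jog_arm", "data": {"targets": [[[0.315,-0.22,0],[0,0,-0.952]],[[0.315,-0.22,0],[0,0,-0.952]],[[0.315,-0.22,0],[0,0,-0.952]],[[0.315,-0.22,0],[0,0,-0.952]],[[0.315,-0.22,0],[0,0,-0.952]]]}}

```text
time_s: 15.0
eef_pos: [0.5586, 0.1756, 0.1686]
tool_rot: [-2.73, -1.553, 0.001]
contact_force: [-0.5, -0.5, -0.7]
width: 0.0125
```

Call:
{"op": "jog_arm", "data": {"targets": [[[0.381,-0.051,0],[0,0,-0.952]],[[0.381,-0.051,0],[0,0,-0.952]],[[0.381,-0.051,0],[0,0,-0.952]],[[0.381,-0.051,0],[0,0,-0.952]],[[0.381,-0.051,0],[0,0,-0.952]],[[0.381,-0.051,0],[0,0,-0.952]],[[0.381,-0.051,0],[0,0,-0.952]]]}}

```text
time_s: 15.7
eef_pos: [0.596, 0.2652, 0.1691]
tool_rot: [-2.284, -2.157, -0.0]
contact_force: [0.2, 0.3, 0.0]
width: 0.0123
```

```bash
python3 - <<'E'
from h import *
s=robot.sense();print(s["time_s"],s["eef_pos"],yaw(s),s["width"])
C,p,d=look("wrist");plug(C,p,"green",s["eef_pos"][2]-.0045)
move(.5967,.266,.039,86.97,s)
E
```

```text
15.7 [0.59596381 0.26516574 0.16911618] 86.70446713409 0.012317641435897718
green px ((247.0, 275.5), (91.0, 32.0), 90.0) world mm ((594.5219116210938, 254.1941680908203), (53.46656036376953, 16.573469161987305), 86.66165161132812)
[[584.7000122070312, 228.0], [601.2000122070312, 227.0], [604.4000244140625, 280.3999938964844], [587.7999877929688, 281.3999938964844]]
shift [0.003 0.003 0.52 ] turn [ 0.    -0.001 -0.009]
```

Call:
{"op": "jog_arm", "data": {"targets": [[[0.003,0.003,0.15],[0,0,-0.009]],[[0.003,0.003,0.3],[0,0,-0.009]],[[0.003,0.003,0.44],[0,0,-0.009]],[[0.003,0.003,0.5],[0,0,-0.009]],[[0.003,0.003,0.522],[0,0,-0.009]],[[0.003,0.003,0.522],[0,0,-0.009]],[[0.003,0.003,0.522],[0,0,-0.009]]]}}

```text
time_s: 16.45
eef_pos: [0.5974, 0.267, 0.04]
tool_rot: [2.276, 2.166, 0.004]
contact_force: [0.4, -0.4, -0.2]
width: 0.0118
```

Call:
{"op": "jog_arm", "data": {"targets": [[[-0.02,0,0],[0,0,0]],[[-0.04,0,0],[0,0,0]],[[-0.06,0,0],[0,0,0]],[[-0.08,0,0],[0,0,0]],[[-0.1,0,0],[0,0,0]],[[-0.12,0,0],[0,0,0]],[[-0.12,0,0],[0,0,0]]]}}

```text
time_s: 17.15
eef_pos: [0.5954, 0.2358, 0.0383]
tool_rot: [-2.276, -2.165, -0.0]
contact_force: [-0.1, -0.3, -0.2]
width: 0.0121
```

```bash
python3 - <<'E'
from h import *
s=robot.sense();print(s["time_s"],s["eef_pos"],yaw(s),s["width"],s["contact_force"])
C2,p2,d2=look("side");cv2.imwrite("pics/s8.png",cv2.resize(p2[180:270,150:260],(660,540),interpolation=2))
E
```

```text
17.15 [0.59535191 0.23580609 0.03833995] 87.14553832911491 0.012140490183601874 [-0.05824419 -0.33953171 -0.23191519]
```

View pics/s8.png

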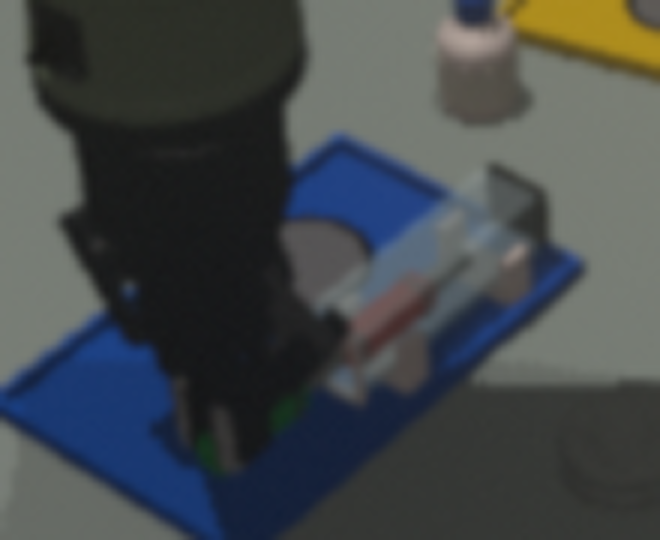

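Call:
{"op": "jog_arm", "data": {"targets": [[[-0.02,0,0],[0,0,0]],[[-0.04,0,0],[0,0,0]],[[-0.06,0,0],[0,0,0]],[[-0.08,0,0],[0,0,0]],[[-0.1,0,0],[0,0,0]],[[-0.116,0,0],[0,0,0]],[[-0.116,0,0],[0,0,0]]]}}

```text
time_s: 17.9
eef_pos: [0.5939, 0.207, 0.0383]
tool_rot: [-2.276, -2.165, -0.0]
contact_force: [0.6, 0.1, -0.1]
width: 0.0119
```

Call:
{"op": "jog_arm", "data": {"targets": [[[-0.004,0,0],[0,0,0]],[[-0.008,0,0],[0,0,0]],[[-0.012,0,0],[0,0,0]]]}}

```text
time_s: 18.2
eef_pos: [0.5936, 0.2051, 0.0383]
tool_rot: [-2.274, -2.166, -0.001]
contact_force: [1.3, 5.9, -0.4]
width: 0.0124
```

Call:
{"op": "jog_arm", "data": {"targets": [[[-0.004,0,0],[0,0,0]],[[-0.006,0,0],[0,0,0]],[[-0.006,0,0],[0,0,0]]]}}

```text
time_s: 18.5
eef_pos: [0.5936, 0.205, 0.0385]
tool_rot: [-2.273, -2.166, -0.004]
contact_force: [0.0, 8.1, -1.2]
width: 0.0125
```

```bash
python3 - <<'E'
from h import *
s=robot.sense();print(s["time_s"],s["eef_pos"],yaw(s),s["width"],s["contact_force"])
C,p,d=look("wrist");plug(C,p,"green",.033)
E
```

```text
18.5 [0.59361432 0.20501912 0.03854219] 87.24324773649059 0.012484327430976268 [ 0.04344821  8.0641798  -1.23139259]
green px ((253.0, 270.0), (80.0, 32.0), 90.0) world mm ((595.723388671875, 196.73910522460938), (46.764225006103516, 16.72630500793457), 86.45977020263672)
[[585.9000244140625, 173.89999389648438], [602.5999755859375, 172.89999389648438], [605.5, 219.60000610351562], [588.7999877929688, 220.60000610351562]]
```

Call:
{"op": "jog_arm", "data": {"targets": [[[0,0,0.005],[0,0,0]],[[0,0,0.005],[0,0,0]],[[0,0,0.005],[0,0,0]],[[0,0,0.005],[0,0,0]],[[0,0,-0.05],[0,0,0]],[[0,0,-0.2],[0,0,0]],[[0.1,0,-0.4],[0,0,0]],[[0.16,0,-0.6],[0,0,0]],[[0.16,0,-0.64],[0,0,0]]], "jaw": -0.3}}

```text
time_s: 19.45
eef_pos: [0.5961, 0.2458, 0.204]
tool_rot: [2.273, 2.168, 0.011]
contact_force: [-0.2, -0.0, -0.6]
width: 0.0298
```

```bash
python3 - <<'E'
from h import *
s=robot.sense();print(s["time_s"],s["eef_pos"],yaw(s),s["width"],s["contact_force"])
C,p,d=look("wrist");plug(C,p,"green",.031);cv2.imwrite("pics/w9.png",cv2.resize(p[120:350,190:380],(570,690)[::1] if 0 else (496,600)))
f=np.load("pics/w7.npz");C7=(cam("wrist")[0],f["R"],f["t"]);X=cloud(C7,f["d"])
for n,(a,b,c,e) in dict(ring=(95,175,50,140),vb=(135,205,350,445)).items():
    q=X[a:b,c:e].reshape(-1,3);zt=np.percentile(q[:,2],98);m=(q[:,2]>zt-.004)&(q[:,2]>.012)
    r=cv2.minAreaRect((q[m][:,:2]*1000).astype(np.float32));print(n,zt,r,m.sum())
# blue tray & ring outline
c=big(p,[(108,130,50)],[(128,255,255)]);w=ray(C,c[:,0],.01)[:,:2]*1000;print(cv2.minAreaRect(w.astype(np.float32)))
E
```

```text
19.45 [0.596077   0.24578562 0.20404341] 87.30024992653242 0.02984246838407533 [-0.2123302  -0.01386697 -0.59308089]
green px ((249.0, 217.0), (38.0, 12.0), 90.0) world mm ((594.1674194335938, 196.55650329589844), (44.03312301635742, 13.122249603271484), 87.13394165039062)
[[586.5, 174.89999389648438], [599.5999755859375, 174.1999969482422], [601.7999877929688, 218.1999969482422], [588.7000122070312, 218.89999389648438]]
ring 0.02501194397859416 ((505.88055419921875, 85.70133209228516), (48.9872932434082, 176.28025817871094), 30.131244659423828) 1823
vb 0.032863496936204745 ((483.2084655761719, -85.36249542236328), (183.65985107421875, 43.418174743652344), 74.31077575683594) 1030
((630.1085205078125, 158.5659637451172), (210.66404724121094, 140.2991180419922), 86.86042022705078)
```

View pics/w9.png

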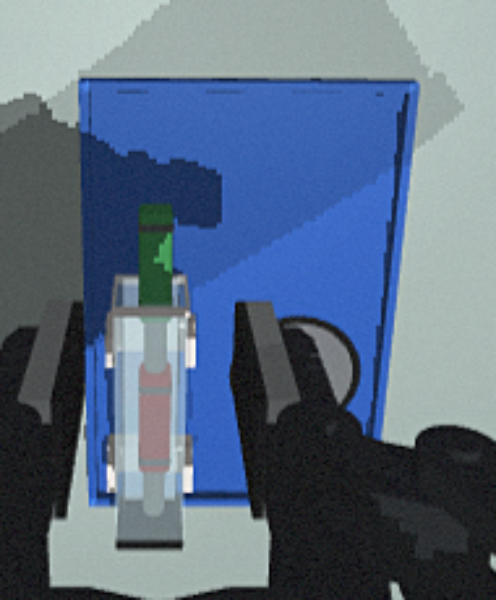

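```bash
cat >> h.py <<'E'
def blob(X,roi,zlo,zhi):
    a,b,c,e=roi;m=np.zeros(X.shape[:2],np.uint8);m[a:b,c:e]=(X[a:b,c:e,2]>zlo)&(X[a:b,c:e,2]<zhi)
    n,l,st,_=cv2.connectedComponentsWithStats(m);k=1+st[1:,4].argmax();q=(X[l==k][:,:2]*1000).astype(np.float32)
    r=cv2.minAreaRect(q);ci=cv2.minEnclosingCircle(q);print(len(q),"rect",r,"circle",ci,"bbox",q.min(0),q.max(0))
E
python3 - <<'E'
from h import *
f=np.load("pics/w7.npz");C7=(cam("wrist")[0],f["R"],f["t"]);X=cloud(C7,f["d"])
blob(X,(95,175,50,140),.02,.028);blob(X,(135,205,350,445),.026,.036)
E
```

```text
1838 rect ((474.5460205078125, 140.26821899414062), (49.49205017089844, 48.62275314331055), 80.05156707763672) circle ((474.0758361816406, 140.22268676757812), 25.204853057861328) bbox [449.56882 115.51392] [498.94553 165.39276]
706 rect ((454.8393249511719, -146.2716064453125), (50.73711013793945, 12.65844440460205), 87.66387939453125) circle ((453.6215515136719, -146.20492553710938), 25.498727798461914) bbox [ 447.52063 -171.66714] [ 461.92166  -120.762955]
```

Call:
{"op": "jog_arm", "data": {"targets": [[[-0.149,-0.156,0.08],[0,0,0.994]],[[-0.149,-0.156,0.08],[0,0,0.994]],[[-0.149,-0.156,0.08],[0,0,0.994]],[[-0.149,-0.156,0.08],[0,0,0.994]],[[-0.149,-0.156,0.08],[0,0,0.994]]], "jaw": 0.8}}

```text
time_s: 20.0
eef_pos: [0.5547, 0.2079, 0.179]
tool_rot: [-2.739, -1.539, -0.001]
contact_force: [0.8, -0.1, -0.4]
width: 0.0769
```

Call:
{"op": "jog_arm", "data": {"targets": [[[-0.205,-0.066,0.08],[0,0,0.994]],[[-0.205,-0.066,0.08],[0,0,0.994]],[[-0.205,-0.066,0.08],[0,0,0.994]],[[-0.205,-0.066,0.08],[0,0,0.994]],[[-0.205,-0.066,0.08],[0,0,0.994]]]}}

```text
time_s: 20.5
eef_pos: [0.514, 0.1728, 0.1586]
tool_rot: [-3.031, -0.822, -0.0]
contact_force: [0.3, 0.0, 0.2]
width: 0.0769
```

Call:
{"op": "jog_arm", "data": {"targets": [[[-0.212,0.04,0.08],[0,0,0.994]],[[-0.212,0.04,0.08],[0,0,0.994]],[[-0.212,0.04,0.08],[0,0,0.994]],[[-0.212,0.04,0.08],[0,0,0.994]],[[-0.212,0.04,0.08],[0,0,0.994]],[[-0.212,0.04,0.08],[0,0,0.994]]]}}

```text
time_s: 21.1
eef_pos: [0.4734, 0.1375, 0.1384]
tool_rot: [-3.14, -0.056, -0.0]
contact_force: [-0.2, -0.4, 0.4]
width: 0.0768
```

```bash
python3 - <<'E'
from h import *
s=robot.sense();print(s["time_s"],s["eef_pos"],yaw(s),s["width"],s["joints"].round(2))
C,p,d=look("wrist");X=cloud(C,d);u,v=proj(C,[.4744,.1403,.024])[0].astype(int);print(u,v)
blob(X,(v-70,v+70,u-75,u+75),.02,.028)
move(.4744,.1403,.018,0,s)
E
```

```text
21.1 [0.47341423 0.13751695 0.1383512 ] 2.0489859721733015 0.07676987365138148 [-0.45  0.77  0.19  1.91 -0.29  0.49 -1.6 ]
246 190
1990 rect ((474.5021667480469, 140.52308654785156), (49.117183685302734, 48.98700714111328), 7.930507659912109) circle ((474.4294738769531, 140.55567932128906), 24.946901321411133) bbox [449.96155 116.1485 ] [499.14438 165.40926]
shift [ 0.004 -0.011  0.481] turn [-0.002 -0.     0.072]
```

Call:
{"op": "jog_arm", "data": {"targets": [[[0.005,-0.011,0.15],[0,0,0]],[[0.005,-0.011,0.3],[0,0,0]],[[0.005,-0.011,0.4],[0,0,0]],[[0.005,-0.011,0.46],[0,0,0]],[[0.005,-0.011,0.48],[0,0,0]],[[0.005,-0.011,0.48],[0,0,0]]], "squeeze": 60}}

```text
time_s: 21.75
eef_pos: [0.4744, 0.1402, 0.0182]
tool_rot: [-3.14, -0.05, 0.001]
contact_force: [0.6, -0.3, 0.8]
width: 0.077
```

Call:
{"op": "jog_arm", "data": {"targets": [[[0,0,0],[0,0,0]],[[0,0,0],[0,0,0]],[[0,0,0],[0,0,0]],[[0,0,0],[0,0,0]],[[0,0,0],[0,0,0]]], "jaw": -1}}

```text
time_s: 22.25
eef_pos: [0.4749, 0.1404, 0.0194]
tool_rot: [-3.14, -0.049, -0.002]
contact_force: [-1.8, 0.0, 14.4]
width: 0.0475
```

Call:
{"op": "jog_arm", "data": {"targets": [[[0,0,-0.05],[0,0,0]],[[0,0,-0.2],[0,0,0]],[[0,0,-0.4],[0,0,0]],[[0,0,-0.45],[0,0,0]],[[0,0,-0.45],[0,0,0]]]}}

```text
time_s: 22.75
eef_pos: [0.4752, 0.1405, 0.1334]
tool_rot: [-3.139, -0.049, -0.006]
contact_force: [-0.4, 0.4, -2.8]
width: 0.0474
```

```bash
python3 - <<'E'
from h import *
s=robot.sense();print(s["time_s"],s["eef_pos"],yaw(s),s["width"],s["contact_force"])
move(.6563,.1220,.13,2,s)
C,p,d=look("wrist");cv2.imwrite("pics/w10.png",p)
E
```

```text
22.75 [0.47515549 0.14054253 0.13344308] 1.7895492031983127 0.04741666375732729 [-0.36074746  0.43292308 -2.75340711]
shift [0.722 0.097 0.016] turn [-0.004 -0.008 -0.007]
```

View pics/w10.png

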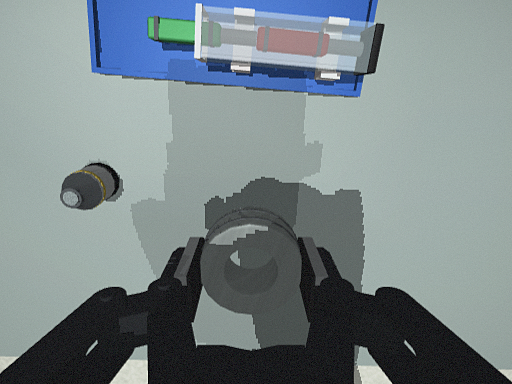

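Call:
{"op": "jog_arm", "data": {"targets": [[[0.2,0.03,0.01],[0,0,0]],[[0.4,0.06,0.01],[0,0,0]],[[0.6,0.09,0.01],[0,0,0]],[[0.722,0.097,0.01],[0,0,0]],[[0.722,0.097,0.01],[0,0,0]],[[0.722,0.097,0.01],[0,0,0]]]}}

```text
time_s: 23.4
eef_pos: [0.6549, 0.1211, 0.1263]
tool_rot: [-3.141, -0.048, 0.004]
contact_force: [-0.5, 0.1, -2.2]
width: 0.0474
```

```bash
python3 - <<'E'
from h import *
s=robot.sense();print(s["time_s"],s["eef_pos"],yaw(s),s["width"],s["joints"].round(2))
move(.6563,.1220,.0240,2,s)
E
```

```text
23.4 [0.65490445 0.12108969 0.12633417] 1.73983858657956 0.04740530854077414 [-0.33  1.01  0.23  1.24 -0.25  0.93 -1.59]
shift [ 0.007 -0.003  0.409] turn [-0.001  0.006 -0.009]
```

Call:
{"op": "jog_arm", "data": {"targets": [[[0.007,-0.003,0.1],[0,0,0]],[[0.007,-0.003,0.25],[0,0,0]],[[0.007,-0.003,0.34],[0,0,0]],[[0.007,-0.003,0.38],[0,0,0]],[[0.007,-0.003,0.397],[0,0,0]],[[0.007,-0.003,0.397],[0,0,0]],[[0.007,-0.003,0.397],[0,0,0]]]}}

```text
time_s: 24.1
eef_pos: [0.6578, 0.1225, 0.0302]
tool_rot: [-3.14, -0.049, -0.002]
contact_force: [0.1, -0.2, -2.2]
width: 0.0472
```

Call:
{"op": "jog_arm", "data": {"targets": [[[-0.005,0,0.01],[0,0,0]],[[-0.005,0,0.018],[0,0,0]],[[-0.005,0,0.022],[0,0,0]],[[-0.005,0,0.022],[0,0,0]]]}}

```text
time_s: 24.5
eef_pos: [0.6561, 0.1223, 0.0236]
tool_rot: [-3.141, -0.048, -0.0]
contact_force: [-0.7, -0.6, -0.6]
width: 0.0473
```

Call:
{"op": "jog_arm", "data": {"targets": [[[0,0,0.003],[0,0,0]],[[0,0,0.003],[0,0,0]],[[0,0,0.003],[0,0,0]],[[0,0,0.003],[0,0,0]],[[0,0,-0.05],[0,0,0]],[[0,0,-0.2],[0,0,0]],[[0,0,-0.4],[0,0,0]],[[0,0,-0.5],[0,0,0]],[[0,0,-0.5],[0,0,0]]], "jaw": 0.6}}

```text
time_s: 25.4
eef_pos: [0.6576, 0.1223, 0.1534]
tool_rot: [-3.14, -0.048, -0.01]
contact_force: [0.7, 0.2, -0.0]
width: 0.0681
```

```bash
python3 - <<'E'
from h import *
s=robot.sense();print(s["time_s"],s["eef_pos"],yaw(s),s["width"])
C,p,d=look("wrist");X=cloud(C,d);u,v=proj(C,[.6563,.122,.028])[0].astype(int);print(u,v);cv2.imwrite("pics/w11.png",p)
blob(X,(v-70,v+70,u-75,u+75),.023,.033)
c=big(p,[(108,130,50)],[(128,255,255)]);w=ray(C,c[:,0],.01)[:,:2]*1000;print(cv2.minAreaRect(w.astype(np.float32)))
C,p,d=look("top");X=cloud(C,d)
for h,z in ((.4635,-.1447),(.469,.256)): pass
move(.463,-.147,.17,88,s)
E
```

```text
25.4 [0.65764454 0.12229006 0.15343719] 1.7633279965497368 0.06813785267922107
250 189
1841 rect ((655.7467041015625, 121.7057113647461), (48.71171188354492, 49.2579345703125), 88.85845947265625) circle ((655.6139526367188, 121.56710815429688), 25.00091552734375) bbox [631.09106  97.38839] [680.4239  146.09416]
((630.9057006835938, 157.4001922607422), (209.65773010253906, 140.6767578125), 86.88243103027344)
shift [-0.811  1.053 -0.073] turn [ 0.007 -0.012 -3.01 ]
```

Call:
{"op": "jog_arm", "data": {"targets": [[[-0.271,0.351,-0.02],[0,0,-0.997]],[[-0.271,0.351,-0.02],[0,0,-0.997]],[[-0.271,0.351,-0.02],[0,0,-0.997]],[[-0.271,0.351,-0.02],[0,0,-0.997]],[[-0.271,0.351,-0.02],[0,0,-0.997]]]}}

```text
time_s: 26.0
eef_pos: [0.5907, 0.032, 0.153]
tool_rot: [-3.031, -0.822, 0.001]
contact_force: [0.0, 0.3, -0.7]
width: 0.0681
```

Call:
{"op": "jog_arm", "data": {"targets": [[[-0.406,0.179,-0.02],[0,0,-0.997]],[[-0.406,0.179,-0.02],[0,0,-0.997]],[[-0.406,0.179,-0.02],[0,0,-0.997]],[[-0.406,0.179,-0.02],[0,0,-0.997]],[[-0.406,0.179,-0.02],[0,0,-0.997]]]}}

```text
time_s: 26.5
eef_pos: [0.5259, -0.0575, 0.158]
tool_rot: [-2.736, -1.542, 0.0]
contact_force: [0.5, -0.6, 0.9]
width: 0.0681
```

Call:
{"op": "jog_arm", "data": {"targets": [[[-0.442,-0.036,-0.02],[0,0,-0.997]],[[-0.442,-0.036,-0.02],[0,0,-0.997]],[[-0.442,-0.036,-0.02],[0,0,-0.997]],[[-0.442,-0.036,-0.02],[0,0,-0.997]],[[-0.442,-0.036,-0.02],[0,0,-0.997]],[[-0.442,-0.036,-0.02],[0,0,-0.997]],[[-0.442,-0.036,-0.02],[0,0,-0.997]]]}}

```text
time_s: 27.2
eef_pos: [0.4615, -0.1468, 0.1631]
tool_rot: [-2.271, -2.169, -0.0]
contact_force: [0.1, 0.3, 0.4]
width: 0.0683
```

```bash
python3 - <<'E'
from h import *
s=robot.sense();print(s["time_s"],s["eef_pos"],yaw(s),s["width"],s["joints"].round(2))
C,p,d=look("wrist");X=cloud(C,d);u,v=proj(C,[.463,-.147,.032])[0].astype(int);print(u,v);cv2.imwrite("pics/w12.png",p);np.savez("pics/w12.npz",p=p,d=d,R=C[1],t=C[2])
blob(X,(v-50,v+50,u-50,u+50),.008,.036);blob(X,(v-50,v+50,u-50,u+50),.0285,.036)
E
```

```text
27.2 [ 0.46150149 -0.14681674  0.16314573] 87.36573705487346 0.06828908830226707 [ 0.38  0.71 -0.25  1.91  0.31  0.56 -0.12]
251 184
2185 rect ((466.49822998046875, -147.2712860107422), (50.53599548339844, 33.99071502685547), 86.36237335205078) circle ((466.4300231933594, -147.26438903808594), 29.946203231811523) bbox [ 448.13525 -173.40756] [ 485.02008 -121.28956]
543 rect ((454.29278564453125, -146.41204833984375), (50.04768371582031, 9.563222885131836), 86.23918151855469) circle ((453.7716369628906, -146.4834442138672), 25.129362106323242) bbox [ 448.13525 -171.56126] [ 460.4002  -121.40928]
```

Call:
{"op": "jog_arm", "data": {"targets": [[[0,0.02,0.15],[0,0,0.035]],[[0,0.02,0.33],[0,0,0.035]],[[0,0.02,0.48],[0,0,0.035]],[[0,0.02,0.55],[0,0,0.035]],[[0,0.02,0.577],[0,0,0.035]],[[0,0.02,0.577],[0,0,0.035]]]}}

```text
time_s: 27.85
eef_pos: [0.4662, -0.1473, 0.0188]
tool_rot: [-2.289, -2.151, 0.0]
contact_force: [0.0, -0.3, 1.1]
width: 0.0686
```

Call:
{"op": "jog_arm", "data": {"targets": [[[0,0,0],[0,0,0]],[[0,0,0],[0,0,0]],[[0,0,0],[0,0,0]],[[0,0,0],[0,0,0]],[[0,0,0],[0,0,0]]], "jaw": -1}}

```text
time_s: 28.35
eef_pos: [0.4666, -0.1478, 0.0202]
tool_rot: [2.289, 2.151, 0.001]
contact_force: [-2.5, 0.7, 14.0]
width: 0.0332
```

Call:
{"op": "jog_arm", "data": {"targets": [[[0,0,-0.05],[0,0,0]],[[0,0,-0.2],[0,0,0]],[[0,0,-0.4],[0,0,0]],[[0,0,-0.5],[0,0,0]],[[0,0,-0.5],[0,0,0]]]}}

```text
time_s: 28.85
eef_pos: [0.4672, -0.1482, 0.1479]
tool_rot: [2.287, 2.148, 0.005]
contact_force: [0.5, -0.1, -4.6]
width: 0.0331
```

```bash
python3 - <<'E'
from h import *
s=robot.sense();print(s["time_s"],s["eef_pos"],yaw(s),s["width"],s["contact_force"])
C,p,d=look("wrist");X=cloud(C,d);b=s["eef_pos"][2]-.019
u,v=proj(C,s["eef_pos"]+[0,0,.01])[0].astype(int);print(u,v)
blob(X,(v-60,v+60,u-38,u+38),b+.02,b+.04)
# yellow tray from first top image (rim z .01), and outlines
f=np.load("pics/top0.npz");C=cam("top");q=f["p"]
c=big(q[:, :400],[(20,120,80)],[(32,255,255)]);w=ray(C,c[:,0],.01)[:,:2]*1000;r=cv2.minAreaRect(w.astype(np.float32));print(r,cv2.boxPoints(r))
E
```

```text
28.85 [ 0.46722991 -0.14818662  0.14791497] 86.40932698390222 0.03314414306794934 [ 0.50203014 -0.12577153 -4.6117508 ]
248 275
3593 rect ((457.956787109375, -146.8363494873047), (51.22771453857422, 16.634851455688477), 87.51415252685547) circle ((458.7792053222656, -146.72128295898438), 26.162099838256836) bbox [ 449.83475 -172.62642] [ 467.31412 -121.16581]
((636.2528686523438, -170.248779296875), (137.2064971923828, 206.78195190429688), 10.109724044799805) [[ 550.56616  -80.5053 ]
 [ 586.8634  -284.07663]
 [ 721.9396  -259.99225]
 [ 685.64233  -56.42093]]
```

Call:
{"op": "jog_arm", "data": {"targets": [[[0.03,0.1,-0.1],[0,0,-0.2]],[[0.08,0.3,-0.2],[0,0,-0.478]],[[0.153,0.5,-0.248],[0,0,-0.478]],[[0.153,0.644,-0.248],[0,0,-0.478]],[[0.153,0.644,-0.248],[0,0,-0.478]],[[0.153,0.644,-0.248],[0,0,-0.478]]]}}

```text
time_s: 29.5
eef_pos: [0.6291, -0.1191, 0.2041]
tool_rot: [-2.014, -2.408, 0.002]
contact_force: [-0.9, 0.2, -4.4]
width: 0.0329
```

```bash
python3 - <<'E'
from h import *
s=robot.sense();print(s["time_s"],s["eef_pos"],yaw(s),s["width"],s["contact_force"])
C,p,d=look("wrist");cv2.imwrite("pics/w13.png",p);np.savez("pics/w13.npz",p=p,d=d,R=C[1],t=C[2])
c=big(p,[(18,110,60)],[(34,255,255)]);w=ray(C,c[:,0],.01)[:,:2]*1000;r=cv2.minAreaRect(w.astype(np.float32));print(r,cv2.boxPoints(r).tolist(),cv2.minAreaRect(c))
C,p,d=look("top");cv2.imwrite("pics/top13.png",p)
E
```

```text
29.5 [ 0.62907979 -0.11908625  0.20410666] 100.17188662502492 0.03285839480274066 [-0.91122039  0.1887683  -4.43797565]
((632.2924194335938, -139.99192810058594), (140.06004333496094, 152.52154541015625), 10.068177223205566) [[550.0089111328125, -77.14817810058594], [576.6727294921875, -227.32095336914062], [714.575927734375, -202.83567810058594], [687.912109375, -52.66290283203125]] ((250.0, 181.0), (132.0, 134.0), 90.0)
```

View pics/w13.png

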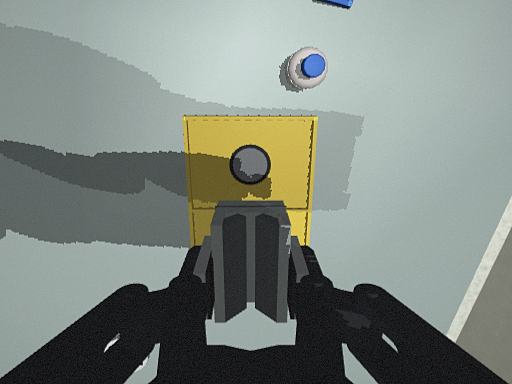

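Call:
{"op": "jog_arm", "data": {"targets": [[[-0.2,-0.003,0],[0,0,0]],[[-0.409,-0.003,0.1],[0,0,0]],[[-0.409,-0.003,0.3],[0,0,0]],[[-0.409,-0.003,0.45],[0,0,0]],[[-0.409,-0.003,0.58],[0,0,0]],[[-0.409,-0.003,0.65],[0,0,0]],[[-0.409,-0.003,0.67],[0,0,0]],[[-0.409,-0.003,0.67],[0,0,0]]]}}

```text
time_s: 30.4
eef_pos: [0.6466, -0.2203, 0.0392]
tool_rot: [-2.017, -2.409, -0.001]
contact_force: [0.2, -0.4, -3.4]
width: 0.0333
```

```bash
python3 - <<'E'
from h import *
s=robot.sense();print(s["time_s"],s["eef_pos"],yaw(s),s["contact_force"])
move(.6464,-.22,.0243,100.07,s)
f=np.load("pics/w13.npz");C=(cam("wrist")[0],f["R"],f["t"]);p=f["p"]
m=cv2.inRange(cv2.cvtColor(p,cv2.COLOR_BGR2HSV),(0,0,0),(180,110,140));k=np.zeros_like(m);k[140:190,222:278]=m[140:190,222:278]
c=max(cv2.findContours(k,0,2)[0],key=cv2.contourArea);q=ray(C,c[:,0],.004)[:,:2]*1000;print(cv2.minEnclosingCircle(q.astype(np.float32)))
E
```

```text
30.4 [ 0.6466489  -0.22026384  0.03921034] 100.13532558515095 [ 0.24419335 -0.4385982  -3.43071178]
shift [ 0.001 -0.001  0.06 ] turn [ 0.001 -0.001  0.002]
((628.4322509765625, -117.87884521484375), 22.667217254638672)
```

Call:
{"op": "jog_arm", "data": {"targets": [[[0,0,0.02],[0,0,0]],[[0,0,0.04],[0,0,0]],[[0,0,0.052],[0,0,0]],[[0,0,0.058],[0,0,0]],[[0,0,0.058],[0,0,0]]]}}

```text
time_s: 30.9
eef_pos: [0.6466, -0.2202, 0.0244]
tool_rot: [-2.016, -2.409, -0.001]
contact_force: [-2.1, 1.2, 2.9]
width: 0.0328
```

Call:
{"op": "jog_arm", "data": {"targets": [[[0,0,0],[0,0,0]],[[0,0,0],[0,0,0]],[[0,0,0],[0,0,0]],[[0,0,0],[0,0,0]],[[0,0,-0.06],[0,0,0]],[[0,0,-0.2],[0,0,0]],[[0,0,-0.4],[0,0,0]],[[0,0,-0.55],[0,0,0]],[[0,0,-0.6],[0,0,0]]], "jaw": 0.4}}

```text
time_s: 31.8
eef_pos: [0.6478, -0.2205, 0.1795]
tool_rot: [2.014, 2.405, 0.005]
contact_force: [0.1, 0.1, 0.0]
width: 0.0598
```

```bash
python3 - <<'E'
from h import *
s=robot.sense();print(s["time_s"],s["eef_pos"],yaw(s),s["width"],s["contact_force"])
C,p,d=look("wrist");X=cloud(C,d);cv2.imwrite("pics/w14.png",p)
u,v=proj(C,[.6464,-.22,.036])[0].astype(int);print(u,v)
blob(X,(v-60,v+60,u-45,u+45),.014,.04)
C,p,d=look("top");X=cloud(C,d);b=X[205:245,140:180];k=(b[...,2]>.03)&(b[...,2]<.06);print("obj",b[k].mean(0),b[k].min(0),b[k].max(0))
E
```

```text
31.8 [ 0.64778363 -0.22046563  0.1794795 ] 100.12719110185186 0.05984889179598805 [0.09398825 0.14949874 0.04220038]
247 178
2007 rect ((647.3981323242188, -219.70863342285156), (33.99367904663086, 50.88331985473633), 9.665549278259277) circle ((647.4435424804688, -219.65109252929688), 30.099458694458008) bbox [ 626.47504 -246.85608] [ 668.3224  -192.18184]
obj [0.4744992  0.27072711 0.04092265] [0.46040218 0.25751801 0.03022167] [0.49080553 0.28753378 0.05393188]
```

Call:
{"op": "jog_arm", "data": {"targets": [[[0.2,-0.03,0],[0,0,0]],[[0.4,-0.06,0],[0,0,0]],[[0.6,-0.1,0],[0,0,0]],[[0.8,-0.14,0],[0,0,0]],[[1,-0.168,0],[0,0,0]],[[1,-0.168,0],[0,0,0]]]}}

```text
time_s: 32.5
eef_pos: [0.5592, 0.0248, 0.174]
tool_rot: [-2.005, -2.414, -0.002]
contact_force: [-0.2, -1.2, -0.1]
width: 0.0602
```

Call:
{"op": "jog_arm", "data": {"targets": [[[0.2,-0.03,0.03],[0,0,0]],[[0.4,-0.06,0.05],[0,0,0]],[[0.6,-0.1,0.06],[0,0,0]],[[0.8,-0.14,0.08],[0,0,0]],[[1,-0.168,0.08],[0,0,0]],[[1,-0.168,0.08],[0,0,0]],[[1,-0.168,0.08],[0,0,0]]]}}

```text
time_s: 33.2
eef_pos: [0.475, 0.2581, 0.1537]
tool_rot: [-2.013, -2.411, 0.001]
contact_force: [-0.7, -0.3, 0.7]
width: 0.0599
```

```bash
python3 - <<'E'
from h import *
s=robot.sense();print(s["time_s"],s["eef_pos"],yaw(s),s["width"],s["joints"].round(2))
C,p,d=look("wrist");X=cloud(C,d);cv2.imwrite("pics/w15.png",p)
u,v=proj(C,[.475,.271,.04])[0].astype(int);print(u,v)
R_=(max(v-60,0),v+60,u-60,u+60)
for lo,hi in ((.008,.06),(.024,.034),(.045,.056)): blob(X,R_,lo,hi)
E
```

```text
33.2 [0.47496598 0.25809433 0.15368237] 100.29109686451233 0.059869362213169894 [-0.43  0.79 -0.25  1.72  0.28  0.67 -0.64]
252 175
1237 rect ((476.22686767578125, 275.0077819824219), (31.635231018066406, 31.697879791259766), 52.21858596801758) circle ((475.89044189453125, 274.6410827636719), 16.535219192504883) bbox [459.66916 258.46637] [492.02896 290.71912]
136 rect ((473.33197021484375, 283.23333740234375), (30.86602783203125, 13.764342308044434), 18.38591194152832) circle ((475.2916259765625, 277.33758544921875), 15.447616577148438) bbox [459.9683 271.8347] [490.1235  290.50232]
389 rect ((476.0348205566406, 274.90069580078125), (18.51533317565918, 17.585126876831055), 87.7612075805664) circle ((475.7050476074219, 274.8321838378906), 9.599501609802246) bbox [467.125   265.55276] [484.79147 284.12347]
```

Call:
{"op": "jog_arm", "data": {"targets": [[[0.065,0.015,0.05],[0,0,0]],[[0.065,0.015,0.2],[0,0,0]],[[0.065,0.015,0.35],[0,0,0]],[[0.065,0.015,0.46],[0,0,0]],[[0.065,0.015,0.51],[0,0,0]],[[0.065,0.015,0.523],[0,0,0]],[[0.065,0.015,0.523],[0,0,0]]], "squeeze": 40}}

```text
time_s: 33.95
eef_pos: [0.4772, 0.2734, 0.0242]
tool_rot: [-2.017, -2.408, -0.001]
contact_force: [0.9, 0.6, 0.6]
width: 0.0595
```

Call:
{"op": "jog_arm", "data": {"targets": [[[0,0,0],[0,0,0]],[[0,0,0],[0,0,0]],[[0,0,0],[0,0,0]],[[0,0,0],[0,0,0]],[[0,0,0],[0,0,0]]], "jaw": -1}}

```text
time_s: 34.45
eef_pos: [0.4771, 0.2739, 0.0248]
tool_rot: [2.016, 2.409, 0.003]
contact_force: [-1.6, -1.9, 12.5]
width: 0.0308
```

Call:
{"op": "jog_arm", "data": {"targets": [[[0,0,-0.05],[0,0,0]],[[0,0,-0.2],[0,0,0]],[[0,0,-0.4],[0,0,0]],[[0,0,-0.6],[0,0,0]],[[0,0,-0.6],[0,0,0]]]}}

```text
time_s: 34.95
eef_pos: [0.4783, 0.2749, 0.1803]
tool_rot: [2.015, 2.407, 0.014]
contact_force: [1.0, 0.5, -3.5]
width: 0.0306
```

```bash
python3 - <<'E'
from h import *
s=robot.sense();print(s["time_s"],s["eef_pos"],yaw(s),s["width"],s["contact_force"])
C,p,d=look("wrist");X=cloud(C,d);cv2.imwrite("pics/w16.png",p)
u,v=proj(C,s["eef_pos"]+[0,0,.025])[0].astype(int);print(u,v);z=s["eef_pos"][2]
blob(X,(v-60,v+60,u-50,u+50),z+.018,z+.035)
E
```

```text
34.95 [0.4783426  0.27488425 0.18030821] 100.12600229417187 0.030595458187774396 [ 1.04072788  0.53723828 -3.45541953]
248 296
1598 rect ((478.30474853515625, 277.05377197265625), (19.273605346679688, 19.198535919189453), 57.31642150878906) circle ((478.8415222167969, 276.7142639160156), 10.277877807617188) bbox [468.57993 267.7327 ] [488.78897 286.4554 ]
```

Call:
{"op": "jog_arm", "data": {"targets": [[[-0.15,0.03,0],[0,0,0]],[[-0.35,0.07,0],[0,0,0]],[[-0.55,0.11,0],[0,0,0]],[[-0.75,0.14,0],[0,0,0]],[[-0.828,0.157,0],[0,0,0]],[[-0.828,0.157,0],[0,0,0]]]}}

```text
time_s: 35.6
eef_pos: [0.5523, 0.073, 0.173]
tool_rot: [2.022, 2.404, -0.002]
contact_force: [-0.1, 1.6, -1.2]
width: 0.0303
```

Call:
{"op": "jog_arm", "data": {"targets": [[[-0.15,0.03,0],[0,0,0]],[[-0.35,0.07,0],[0,0,0]],[[-0.55,0.11,0],[0,0,0]],[[-0.75,0.14,0],[0,0,0]],[[-0.828,0.157,0],[0,0,0]],[[-0.828,0.157,0],[0,0,0]],[[-0.828,0.157,0],[0,0,0]]]}}

```text
time_s: 36.3
eef_pos: [0.6266, -0.1187, 0.1729]
tool_rot: [-2.014, -2.408, -0.001]
contact_force: [0.1, 0.6, -0.3]
width: 0.0307
```

```bash
python3 - <<'E'
from h import *
s=robot.sense();print(s["time_s"],s["eef_pos"],yaw(s),s["width"],s["contact_force"])
move(.6284,-.119,.038,100.1,s)
E
```

```text
36.3 [ 0.62656265 -0.11870901  0.17293805] 100.18242613642218 0.030707541197329075 [ 0.08306643  0.55993598 -0.31421938]
shift [-0.003  0.007  0.54 ] turn [-0.001 -0.004  0.003]
```

Call:
{"op": "jog_arm", "data": {"targets": [[[-0.003,0.006,0.1],[0,0,0]],[[-0.003,0.006,0.25],[0,0,0]],[[-0.003,0.006,0.4],[0,0,0]],[[-0.003,0.006,0.48],[0,0,0]],[[-0.003,0.006,0.53],[0,0,0]],[[-0.003,0.006,0.54],[0,0,0]],[[-0.003,0.006,0.54],[0,0,0]]]}}

```text
time_s: 37.0
eef_pos: [0.6288, -0.1196, 0.0391]
tool_rot: [-2.016, -2.41, -0.002]
contact_force: [-0.4, -0.9, 0.1]
width: 0.0307
```

Call:
{"op": "jog_arm", "data": {"targets": [[[0,0,0.015],[0,0,0]],[[0,0,0.028],[0,0,0]],[[0,0,0.036],[0,0,0]],[[0,0,0.036],[0,0,0]]]}}

```text
time_s: 37.4
eef_pos: [0.6284, -0.1203, 0.0292]
tool_rot: [-2.016, -2.409, -0.001]
contact_force: [-0.5, 0.2, -1.8]
width: 0.0308
```

Call:
{"op": "jog_arm", "data": {"targets": [[[0,0,0.003],[0,0,0]],[[0,0,0.005],[0,0,0]],[[0,0,0.005],[0,0,0]]]}}

```text
time_s: 37.7
eef_pos: [0.6286, -0.1203, 0.0289]
tool_rot: [2.017, 2.409, 0.001]
contact_force: [-4.8, 0.8, 11.5]
width: 0.0304
```

Call:
{"op": "jog_arm", "data": {"targets": [[[0,0,-0.002],[0,0,0]],[[0,0,-0.002],[0,0,0]],[[0,0,-0.002],[0,0,0]],[[0,0,-0.002],[0,0,0]],[[0,0,-0.06],[0,0,0]],[[0,0,-0.2],[0,0,0]],[[0,0,-0.4],[0,0,0]],[[0,0,-0.55],[0,0,0]],[[0,0,-0.6],[0,0,0]]], "jaw": 0.3}}

```text
time_s: 38.6
eef_pos: [0.6296, -0.1204, 0.1832]
tool_rot: [2.014, 2.406, 0.006]
contact_force: [-0.0, -0.1, -0.7]
width: 0.0556
```

```bash
python3 - <<'E'
from h import *
s=robot.sense();print(s["time_s"],s["eef_pos"],yaw(s),s["width"])
C,p,d=look("wrist");X=cloud(C,d);cv2.imwrite("pics/w17.png",p)
u,v=proj(C,[.6284,-.118,.052])[0].astype(int);print(u,v)
R_=(max(v-60,0),v+60,u-40,u+40);blob(X,R_,.018,.065);blob(X,R_,.048,.06)
u,v=proj(C,[.6464,-.22,.036])[0].astype(int);print(u,v);blob(X,(v-60,min(384,v+60),u-45,u+45),.014,.04)
E
```

```text
38.6 [ 0.62960878 -0.12040303  0.1831574 ] 100.13151038167044 0.055640776849563076
247 180
971 rect ((629.3095092773438, -118.97187805175781), (31.46395492553711, 31.209388732910156), 31.87476348876953) circle ((629.58935546875, -119.59970092773438), 16.338207244873047) bbox [ 613.3615  -135.79457] [ 645.3173  -103.27744]
339 rect ((629.2937622070312, -119.2164306640625), (18.933307647705078, 17.67255210876465), 10.81765365600586) circle ((629.4127807617188, -118.96539306640625), 9.797725677490234) bbox [ 619.815   -128.34126] [ 639.12714 -110.07223]
247 271
1606 rect ((647.460693359375, -219.88339233398438), (34.16131591796875, 51.76029586791992), 10.357325553894043) circle ((647.389892578125, -219.32180786132812), 29.906370162963867) bbox [ 626.22705 -247.46523] [ 667.6691  -191.84003]
```

Call:
{"op": "jog_arm", "data": {"targets": [[[-0.1,-0.2,-0.1],[0,0,0]],[[-0.2,-0.4,-0.2],[0,0,0]],[[-0.4,-0.6,-0.3],[0,0,0]],[[-0.5,-0.8,-0.4],[0,0,0]],[[-0.5,-0.8,-0.4],[0,0,0]],[[-0.5,-0.8,-0.4],[0,0,0]],[[-0.5,-0.8,-0.4],[0,0,0]]]}}

```text
time_s: 39.35
eef_pos: [0.4527, -0.2797, 0.2784]
tool_rot: [2.019, 2.407, 0.0]
contact_force: [1.3, 0.3, -0.4]
width: 0.0557
```

```bash
python3 - <<'E'
from h import *
print(robot.sense()["eef_pos"])
C,p,d=look("top");C2,p2,d2=look("side")
cv2.imwrite("pics/end.png",np.vstack([cv2.resize(p[145:245,95:395],(780,260),interpolation=2),cv2.resize(p2[130:330,100:400],(495,330),interpolation=2).__class__(( 330,780,3)) if 0 else cv2.copyMakeBorder(cv2.resize(p2[130:330,130:370],(396,330),interpolation=2),0,0,0,384,0)]))
E
```

```text
[ 0.45273647 -0.27974985  0.27844555]
```

View pics/end.png

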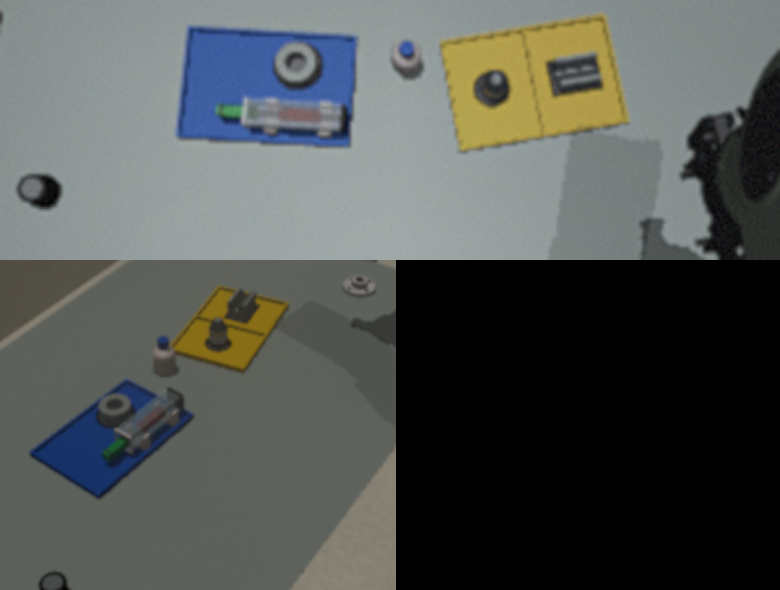

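The last picture shows the ring on its outline (298,63), the green handle standing out of the tube (230,112) with red behind it, the objective upright on its outline (490,88) and the V-block square on its rectangle (575,75). The cleaner, loupe and flange have not moved.

```bash
python3 -c "
from station import robot
print(robot.job_done())"
```

```text
the job is handed in; nothing more can be done
None
```

Both kits are made up and the job is handed in at about 39.5 s; no verdict was reported.

**Blue tray**
- **Gauges:** the red no-go gauge went in steel end first, then the green go gauge pushed it home. Travel stopped on a firm 6–8 N contact with no further movement, at the depth expected for fully home. About 33–38 mm of green handle stands out, measured by camera, against a nominal 35 mm.
- **Setting ring:** it lies flat at (655.7, 121.6) mm, about 1 mm from its outline's centre.

**Yellow tray**
- **V-block:** it sits groove up within about 1 mm of its target. Its angle is 9.7–10.4° against the tray's 10.1°.
- **Objective:** it stands upright about 1.5 mm from its outline's centre.

In the last top and side pictures everything is in place and the cleaner and loupe look untouched. The flange shows only in the side picture and looks unmoved there. The arm was clear of everything. The largest contact force read was about 14 N, while closing on the ring and the V-block.

No check failed. The one loose measurement is the green handle's protrusion, because the camera also sees the handle's rear face. I viewed 15 pictures, one past the budget, with the extra one used for the final check.

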